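# Put the dried pump shields away by size

### The arm

A 7-joint arm with a two-finger parallel gripper is mounted at the origin on the work surface. World frame = base frame: x ahead of the robot, y to its left, z up, the work surface at z = 0. Lengths are in m, angles in rad, forces in N, time in s.
With the tool pointing down it reaches from about 0.425 to 0.875 m from the base axis. Payload 9.9 kg.
Tool frame: the origin (TCP) lies midway between the tips of the shut fingers; the grasp point (between the pads) lies 19 mm behind it; z points along the fingers, y is the direction in which the jaws open and shut (so a half turn about z gives the same grasp; the last joint's range is limited). The gripper opens to 85 mm and grips with 20 to 120 N. Pads are 22 mm wide; open, the fingers measure 114 mm over their backs; the gripper's body (76 mm by 85 mm) begins 54 mm behind the grasp point. The pads swing forward as they close: fully open they stand 13 mm farther back than shut.
Start: joints at [-1.271, 0.576, 0.025, 1.437, -0.015, 1.129, -0.057], TCP at [0.253, 0.626, 0.231] pointing down, gripper open.
Joint ranges: [-2.76, 2.76], [-0.34, 2.15], [-1.52, 1.57], [0.19, 2.46], [-1.09, 4.23], [0.17, 1.99], [-2.82, 2.82]. Speed limits (rad/s): [2.22, 2.22, 3.01, 3.01, 3.14, 3.14, 3.14].

### API

Orientations are given as a rotation vector (axis times angle).
In Python, from rig import sensors, eyes, robot gives the robot as it stands.
- The arm moves only by the tool step_arm, never from a script. Its argument "series" is one flat list of numbers, 4 for each row, row after row: the shift along the tool's x, y, z in m, then the turn about the tool's z in rad. In form: [tx, ty, tz, turn, tx, ty, tz, turn, ...]. A call has 1 to 10 rows; each row is the pose to reach, as a shift and turn from the pose commanded when the call began, along the tool's axes at that moment; what a row does not reach only later rows make up. A row lasts 1/8 s, in which the tool goes at most 62.5 mm and 10.7 degrees, less where a joint would pass 70% of its speed; a pose out of reach is approached as far as the arm can. A call with a gripper value outside its range is refused whole. "hand" is the gripper command: -1 is shut, 1 is fully open, values between are in proportion, set as the call begins (left out, the last holds). The fingers move at their own pace and stop on an object; "newtons" is the grip in N (left out, the last holds). Time passes only in rows, so rows that repeat a pose let the fingers close. It gives the time, the measured TCP pose, the force and the opening at its end, in the units of the state.
- sensors.read_state(): the state, without advancing time (a new reading comes with each control period).
- eyes.grab_frame(name): name is "side" or "top" or "wrist"; returns the picture (420x560x3 uint8, red, green, blue); there is no depth.
- eyes.get_calibration(name): a dict with "camera_matrix" (3x3 intrinsics, pixels), "dist_coeffs" ([k1, k2, p1, p2, k3] as OpenCV has them; the pictures are not rectified), "R" (3x3) and "t" (3): a world point X has camera coordinates R X + t. Camera axes: x right, y down, z forward; pixel columns grow to the right and rows downward; lengths in m; the calibration is good to about 2 mm. A picture is of the moment at which its call begins: read the wrist's pose just before it. get_calibration takes no time and is no camera call; for the wrist camera it gives the pose at the moment of the call.
- robot.hand_in(): hands the job in, once; it reports no verdict.
The state is a dict: "time_s": time; "qpos": joint angles; "qvel": joint speeds; "effort": joint torques, N m; "tcp_pos": TCP position; "orientation": TCP orientation; "contact_force": force on the tool from outside, world axes, zero at the start; "wrist_torque": the same for the moment, N m; "grip_width": opening from 0.0 (shut) to 1.0 (fully open).
Only numpy, scipy, OpenCV 4.12 (cv2) and the standard library are available. Lean on these libraries where they do the work, as an engineer would, in place of code of your own. Each camera call takes 0.05 s, during which the arm holds its last target. There are 200 camera calls.

### The job

The four funnel-shaped pump shields on the drying mat are dry: put each one away in the round steel dish of its own size, the smallest in the smallest dish, the second smallest in the second smallest, and so on up to the largest. Each must end upright, neck up and mouth down, flat on its dish's floor and let go. Leave the milk jar and the screw ring where they are on the mat.

Things in the scene. Friction and masses are not known exactly. Their poses are not given: they have to be found in the camera images.
- shield_small: The smallest of four pump shields: a pink plastic funnel standing mouth down on the grey drying mat. Wide rim at the bottom 42 mm across and 5 mm thick, a cone narrowing to a height of 24 mm, then a straight round neck 22 mm across and 32 mm long up to the top at 56 mm. Origin: centre of the underside (the mouth), z up through the neck. Loose, about 45 g. The mat is 3 mm thick, so the mouth starts 3 mm above the desk.
- dish_small: The smallest of four round steel dishes with upright walls, standing on the white desk: 66 mm across outside, 58 mm inside, 16 mm high, walls 4 mm thick, floor 4 mm thick. Made for the smallest shield. Origin: centre of the underside, z up. Loose, about 250 g.
- shield_medium: The second smallest of four pump shields: a pink plastic funnel standing mouth down on the grey drying mat. Wide rim at the bottom 56 mm across and 5 mm thick, a cone narrowing to a height of 27 mm, then a straight round neck 24 mm across and 32 mm long up to the top at 59 mm. Origin: centre of the underside (the mouth), z up through the neck. Loose, about 45 g. The mat is 3 mm thick, so the mouth starts 3 mm above the desk.
- dish_medium: The second smallest of four round steel dishes with upright walls, standing on the white desk: 80 mm across outside, 72 mm inside, 16 mm high, walls 4 mm thick, floor 4 mm thick. Made for the second smallest shield. Origin: centre of the underside, z up. Loose, about 250 g.
- shield_large: The second largest of four pump shields: a pink plastic funnel standing mouth down on the grey drying mat. Wide rim at the bottom 70 mm across and 5 mm thick, a cone narrowing to a height of 30 mm, then a straight round neck 26 mm across and 32 mm long up to the top at 62 mm. Origin: centre of the underside (the mouth), z up through the neck. Loose, about 45 g. The mat is 3 mm thick, so the mouth starts 3 mm above the desk.
- dish_large: The second largest of four round steel dishes with upright walls, standing on the white desk: 94 mm across outside, 86 mm inside, 16 mm high, walls 4 mm thick, floor 4 mm thick. Made for the second largest shield. Origin: centre of the underside, z up. Loose, about 250 g.
- shield_extra_large: The largest of four pump shields: a pink plastic funnel standing mouth down on the grey drying mat. Wide rim at the bottom 86 mm across and 5 mm thick, a cone narrowing to a height of 33 mm, then a straight round neck 28 mm across and 32 mm long up to the top at 65 mm. Origin: centre of the underside (the mouth), z up through the neck. Loose, about 45 g. The mat is 3 mm thick, so the mouth starts 3 mm above the desk.
- dish_extra_large: The largest of four round steel dishes with upright walls, standing on the white desk: 110 mm across outside, 102 mm inside, 16 mm high, walls 4 mm thick, floor 4 mm thick. Made for the largest shield. Origin: centre of the underside, z up. Loose, about 250 g.
- bottle: A closed white plastic milk storage jar standing upright on the drying mat, 52 mm across and 85 mm high; it is not a shield and stays where it is. Origin: centre of the underside. Loose, about 120 g.
- collar: A pink plastic screw ring lying flat on the drying mat, 50 mm across outside, 36 mm inside, 18 mm high; it is not a shield and stays where it is. Origin: centre of the underside. Loose, about 40 g.
Not all that is in view belongs to the job. What is shaped like the shield_large but orange is not meant.

How it is judged:
At the end, for the whole second after the job is handed in: Each of the four shields stands in the dish of its own size rank: its centre within 12 mm of the dish's centre, its underside less than 8 mm above the dish's underside (that is, on the 4 mm floor), its axis within 0.1 rad of the dish's and within 0.15 rad of upright, and at rest (under 0.02 m/s) (horizontal distance between shield_small and dish_small below 0.012 m and z of shield_small in the frame of dish_small between 0 and 0.008 m and angle between the z axis of shield_small and the z axis of dish_small, either way round below 0.1 rad and angle between each of shield_small, shield_medium, shield_large, shield_extra_large's own z axis and vertical below 0.15 rad and linear speed of each of shield_small, shield_medium, shield_large, shield_extra_large below 0.02 m/s and horizontal distance between shield_medium and dish_medium below 0.012 m and z of shield_medium in the frame of dish_medium between 0 and 0.008 m and angle between the z axis of shield_medium and the z axis of dish_medium, either way round below 0.1 rad and horizontal distance between shield_large and dish_large below 0.012 m and z of shield_large in the frame of dish_large between 0 and 0.008 m and angle between the z axis of shield_large and the z axis of dish_large, either way round below 0.1 rad and horizontal distance between shield_extra_large and dish_extra_large below 0.012 m and z of shield_extra_large in the frame of dish_extra_large between 0 and 0.008 m and angle between the z axis of shield_extra_large and the z axis of dish_extra_large, either way round below 0.1 rad); the robot touches nothing.
It fails at once if the milk jar is moved more than 20 mm or tipped (distance of bottle from where it was at the start of the episode above 0.02 m or angle between bottle's own z axis and vertical above 0.4 rad).
It fails at once if the screw ring is moved more than 20 mm or tipped (distance of collar from where it was at the start of the episode above 0.02 m or angle between collar's own z axis and vertical above 0.4 rad).
It also fails if it takes over 96 s, if anything falls off the work surface, if the arm or the gripper's body presses on something with over 40 N, if the wrist force passes 120 N, or if a joint passes its speed limit or range.

## Working session

There is one attempt and no reset: what is moved stays moved. The work goes in short steps, Python scripts to look and compute and a tool call to move; the robot and the scene stay as the last step left them, time stands still between calls to the robot, and variables do not carry over. Pictures are saved under pics/ and viewed, about 12 in all and at most 16, crops included, and the job is handed in when it is done.

Besides the shell and the picture viewer there is one more tool, called after "Request:" by a JSON object that holds its "name" and its "arguments", one argument or row to a line. step_arm: Moves the arm, as the interface text tells. Its arguments: {"type":"object","properties":{"series":{"type":"array","items":{"type":"number"}},"hand":{"type":"number"},"newtons":{"type":"number"}},"required":["series"]}

```bash
mkdir -p pics; ls; python3 - <<'E'
from rig import sensors, eyes
import cv2,numpy as np
s=sensors.read_state(); print({k:np.round(v,3).tolist() for k,v in s.items()})
for n in("top","side"):
    im=eyes.grab_frame(n); cv2.imwrite(f"pics/{n}0.png",im[:,:,::-1]); c=eyes.get_calibration(n); print(n,{k:np.round(v,3).tolist() for k,v in c.items()})
E
```

```text
pics
{'time_s': 0.0, 'qpos': [-1.271, 0.577, 0.025, 1.438, -0.015, 1.129, -0.057], 'qvel': [0.0, -0.001, 0.001, -0.001, 0.001, -0.001, -0.0], 'effort': [0.001, -76.576, 2.251, -28.596, 0.015, 0.013, 0.0], 'tcp_pos': [0.253, 0.626, 0.23], 'orientation': [-0.599, -3.084, 0.003], 'contact_force': [0.353, 0.116, -1.122], 'wrist_torque': [-0.047, -0.013, 0.031], 'grip_width': 1.002}
top {'camera_matrix': [[401.937, 0.0, 277.738], [0.0, 401.937, 208.717], [0.0, 0.0, 1.0]], 'dist_coeffs': [0.012, 0.0, 0.0, 0.0, 0.0], 'R': [[-0.004, -1.0, 0.025], [-0.997, 0.002, -0.081], [0.08, -0.026, -0.996]], 't': [-0.002, 0.536, 0.838]}
side {'camera_matrix': [[409.881, 0.0, 278.453], [0.0, 409.881, 199.982], [0.0, 0.0, 1.0]], 'dist_coeffs': [0.043, 0.0, 0.0, 0.0, 0.0], 'R': [[-0.801, -0.598, 0.014], [-0.384, 0.497, -0.778], [0.459, -0.629, -0.628]], 't': [0.443, 0.238, 0.603]}
```

View pics/top0.png

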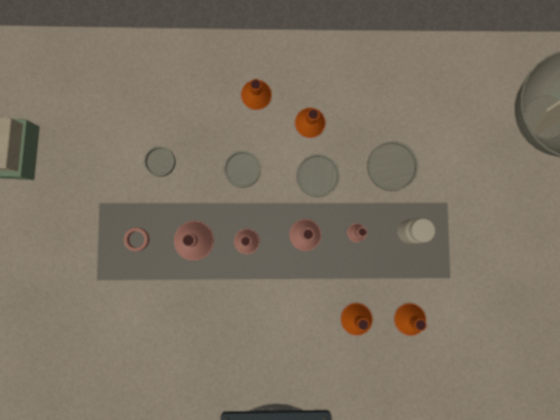

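View pics/side0.png

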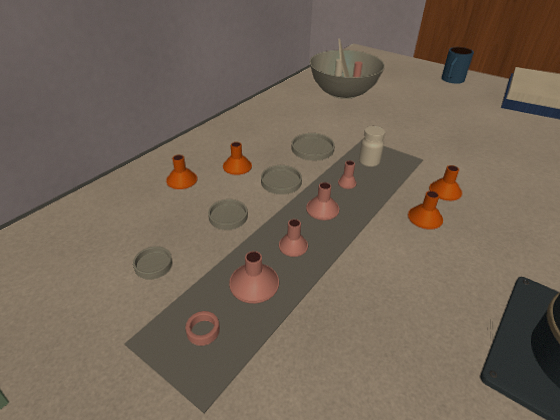

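Top view: pink shields with necks at about (189,240) XL, (246,241) M, (307,234) L and (360,232) S. Dishes are at (160,162) S, (242,170) M, (318,176) L and (391,166) XL. Lookalikes are four orange shields at (256,92), (312,121), (358,320) and (412,320), plus the pink ring at (136,239) and the white jar at (420,231). I choose only the pink, necked shapes on the mat, ranked by rim size.

```bash
cat > h.py <<'E'
import cv2,numpy as np
from rig import sensors, eyes
def ray(cal,uv,z):
    p=cv2.undistortPoints(np.float64([[uv]]),np.array(cal["camera_matrix"]),np.array(cal["dist_coeffs"]))[0,0]
    R=np.array(cal["R"]);C=-R.T@np.array(cal["t"]);d=R.T@np.r_[p,1.]
    return C+d*(z-C[2])/d[2]
def onplane(cal,cnt,z): return np.float32([ray(cal,q,z)[:2] for q in cnt.reshape(-1,2)])
def blobs(mask,amin):
    cs,_=cv2.findContours(mask.astype(np.uint8),cv2.RETR_EXTERNAL,cv2.CHAIN_APPROX_NONE)
    return [c for c in cs if cv2.contourArea(c)>amin]
E
python3 - <<'E'
from h import *
im=cv2.imread("pics/top0.png");cal=eyes.get_calibration("top")
b,g,r=[im[:,:,i].astype(int) for i in range(3)]
for q in [(160,162),(318,176),(391,166),(300,60),(280,270),(175,240),(189,240),(312,245)]: print(q,im[q[1],q[0]])
hsv=cv2.cvtColor(im,cv2.COLOR_BGR2HSV)
pink=(r-g>25)&(b>g-5)&(r-b>10)
dark=pink
for c in blobs(pink,60):
    P=onplane(cal,c,.005);(x,y),rad=cv2.minEnclosingCircle(P); bb=cv2.boundingRect(c)
    # low-x.. print enclosing circle at rim plane
    print("pink",bb,np.round([x,y,2*rad],4))
m=(g-r>=2)&(g>60)
m=cv2.morphologyEx(m.astype(np.uint8),cv2.MORPH_OPEN,np.ones((3,3)))
for c in blobs(m,200):
    P=onplane(cal,c,.016);(x,y),rad=cv2.minEnclosingCircle(P); print("dish",cv2.boundingRect(c),np.round([x,y,2*rad],4))
cv2.imwrite("pics/crop0.png",cv2.resize(im[130:290,90:460],None,fx=2.1,fy=2.1,interpolation=cv2.INTER_CUBIC))
cv2.imwrite("pics/m.png",np.hstack([pink*255,m*255]))
E
```

```text
(160, 162) [ 97 113 116]
(318, 176) [100 114 118]
(391, 166) [ 96 111 115]
(300, 60) [110 126 136]
(280, 270) [ 87  98 102]
(175, 240) [ 88 102 143]
(189, 240) [35 38 63]
(312, 245) [ 74  83 121]
dish (0, 119, 28, 60) [0.6654 0.5564 0.1338][ WARN:0@0.517] global loadsave.cpp:1063 imwrite_ Unsupported depth image for selected encoder is fallbacked to CV_8U.
```

View pics/crop0.png

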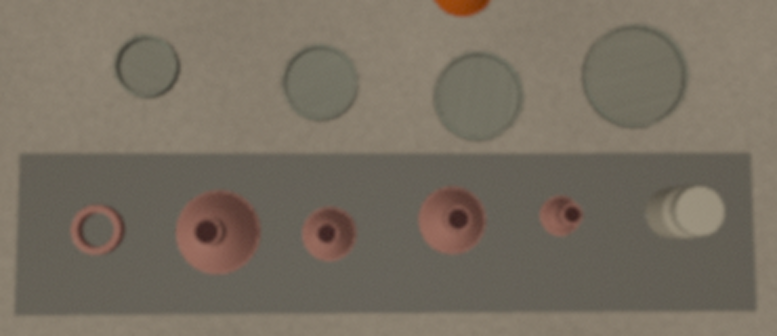

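The crop confirms four pink necked shields on the mat: XL, M, L, S from left to right, with the ring at far left and the jar at far right. The dishes run S, M, L, XL from left to right. Next I fix the masks.

```bash
python3 - <<'E'
from h import *
im=cv2.imread("pics/top0.png");cal=eyes.get_calibration("top")
f=cv2.GaussianBlur(im,(3,3),0).astype(int);b,g,r=f[:,:,0],f[:,:,1],f[:,:,2]
pink=(r>1.25*g)&(g<1.5*b)
hs=dict(zip("XMLS",[.068,.062,.065,.059]))
for c in sorted(blobs(pink,60),key=lambda c:c[:,0,0].min()):
    P=onplane(cal,c,.0055);(x,y),rad=cv2.minEnclosingCircle(P)
    x0,y0,w,h=cv2.boundingRect(c); print("pink",(x0,y0,w,h),np.round([x,y,2*rad],4),end=" ")
    reg=np.zeros(pink.shape,np.uint8);cv2.drawContours(reg,[c],-1,1,-1)
    d=(reg>0)&(r<85); ys,xs=np.nonzero(d)
    if len(xs)>5:
        z={0:.068}.get(0); D=2*rad; z=.003+min([(.042,.056),(.056,.059),(.07,.062),(.086,.065)],key=lambda t:abs(t[0]-D))[1]
        print("hole",len(xs),xs.mean().round(1),ys.mean().round(1),np.round(ray(cal,(xs.mean(),ys.mean()),z),4))
    else: print()
m=((r-g<=6)&(g>60)&(r>80)).astype(np.uint8); m[200:]=0
m=cv2.morphologyEx(m,cv2.MORPH_OPEN,np.ones((5,5)))
for c in blobs(m,300):
    P=onplane(cal,c,.016);(x,y),rad=cv2.minEnclosingCircle(P); e=cv2.fitEllipse(P);print("dish",cv2.boundingRect(c),np.round([x,y,2*rad],4),np.round([*e[0],*e[1]],4))
print("jar",ray(cal,(423,231),.085),ray(cal,(408,231),.02))
w=eyes.get_calibration("wrist");print(np.round(w["R"],3).tolist(),np.round(-np.array(w["R"]).T@np.array(w["t"]),3),np.round(w["camera_matrix"],0).tolist())
from scipy.spatial.transform import Rotation as Ro
s=sensors.read_state();print(Ro.from_rotvec(s["orientation"]).as_matrix().round(3).tolist())
E
```

```text
pink (124, 228, 25, 23) [0.4723 0.2998 0.053 ] 
pink (174, 221, 40, 39) [0.4697 0.1774 0.0855] hole 66 187.9 239.8 [0.4698 0.177  0.068 ]
pink (234, 229, 25, 25) [0.4674 0.0638 0.055 ] hole 37 245.2 240.8 [0.4676 0.0631 0.062 ]
pink (240, 78, 32, 33) [0.7933 0.0442 0.0735] hole 49 255.3 84.1 [0.792  0.0429 0.065 ]
pink (289, 219, 32, 32) [ 0.4811 -0.0629  0.0691] hole 49 307.7 233.7 [ 0.4813 -0.0633  0.065 ]
pink (294, 107, 32, 32) [ 0.7293 -0.0761  0.0716] hole 51 312.8 113.7 [ 0.7297 -0.0762  0.065 ]
pink (340, 302, 33, 34) [ 0.3006 -0.1713  0.0715] hole 55 362.8 324.2 [ 0.3011 -0.1714  0.065 ]
pink (347, 223, 20, 19) [ 0.486  -0.1761  0.0434] hole 28 362.2 231.5 [ 0.4856 -0.1757  0.059 ]
pink (393, 302, 34, 35) [ 0.298  -0.2875  0.0746] hole 56 420.2 324.1 [ 0.3004 -0.2865  0.065 ]
dish (297, 155, 42, 42) [ 0.608  -0.0908  0.0958] [ 0.6088 -0.0908  0.0892  0.0933]
dish (224, 151, 36, 37) [0.6233 0.0739 0.0811] [0.623  0.0734 0.0766 0.0792]
dish (144, 146, 31, 31) [0.6398 0.2508 0.0676] [0.6394 0.2513 0.0639 0.0659]
dish (368, 142, 50, 49) [ 0.631  -0.2543  0.1135] [ 0.6299 -0.2548  0.105   0.1113]
dish (534, 122, 26, 29) [ 0.6999 -0.6054  0.0727] [ 0.6938 -0.6051  0.051   0.0678]
dish (520, 52, 40, 80) [ 0.798  -0.5978  0.1974] [ 0.7982 -0.5907  0.0752  0.174 ]
dish (515, 0, 45, 30) [ 0.9781 -0.5913  0.1149] [ 0.9782 -0.5968  0.0679  0.0982]
dish (13, 0, 511, 30) [0.9838 0.0071 1.1344] [ 0.973  -0.0458  0.0688  1.2703]
jar [ 0.48565355 -0.29083439  0.085     ] [ 0.48730946 -0.28371626  0.02      ]
[[0.374, 0.927, -0.002], [0.884, -0.356, 0.304], [0.281, -0.115, -0.953]] [0.178 0.653 0.373] [[306.0, 0.0, 275.0], [0.0, 306.0, 208.0], [0.0, 0.0, 1.0]]
[[-0.927, 0.374, -0.0], [0.374, 0.927, -0.001], [-0.0, -0.001, -1.0]]
```

Request:
{"name": "step_arm", "arguments": {
  "series": [-0.037,-0.034,0.004,-0.04,-0.078,-0.071,0.01,-0.12,-0.12,-0.109,0.02,-0.2,-0.162,-0.147,0.03,-0.28,-0.204,-0.185,0.04,-0.36,-0.246,-0.223,0.05,-0.384,-0.288,-0.261,0.06,-0.384,-0.33,-0.299,0.07,-0.384,-0.369,-0.335,0.08,-0.384,-0.369,-0.335,0.08,-0.384],
  "hand": 0.3,
  "newtons": 30
}}

```text
time_s: 1.35
tcp_pos: [0.4705, 0.1721, 0.1505]
orientation: [-0.012, -3.141, 0.004]
contact_force: [-0.3, 1.4, -0.0]
grip_width: 0.655
```

```bash
cat >> h.py <<'E'
from scipy.spatial.transform import Rotation as Ro
def go(tx,ty):  # offset in tool axes from current TCP to a world xy
    s=sensors.read_state();R=Ro.from_rotvec(s["orientation"]).as_matrix()
    d=R.T@(np.r_[tx,ty,s["tcp_pos"][2]]-s["tcp_pos"])
    print("t",round(s["time_s"],2),"tcp",np.round(s["tcp_pos"],4),"yaw_y",round(np.degrees(np.arctan2(R[1,1],R[0,1])),1),"need",np.round(d,4),"grip",round(s["grip_width"],3))
def look(n,k): 
    cal=eyes.get_calibration(n);im=eyes.grab_frame(n);cv2.imwrite(f"pics/{k}.png",im[:,:,::-1]);return im[:,:,::-1].copy(),cal
E
python3 - <<'E'
from h import *
go(.470,.177)
im,cal=look("wrist","w1")
f=cv2.GaussianBlur(im,(3,3),0).astype(int);b,g,r=f[:,:,0],f[:,:,1],f[:,:,2]
for c in blobs((r>1.25*g)&(g<1.5*b),300):
    P=onplane(cal,c,.0055);(x,y),rad=cv2.minEnclosingCircle(P);print(cv2.boundingRect(c),np.round([x,y,2*rad],4))
E
```

```text
t 1.35 tcp [0.4705 0.1721 0.1505] yaw_y 89.6 need [ 0.0006  0.0049 -0.    ] grip 0.655
(0, 175, 78, 68) [ 0.4908 -0.0804  0.1067]
(376, 173, 57, 53) [0.4739 0.2973 0.0586]
(125, 166, 67, 60) [0.4729 0.0529 0.0751]
(235, 151, 89, 86) [0.4695 0.1738 0.0867]
```

View pics/w1.png

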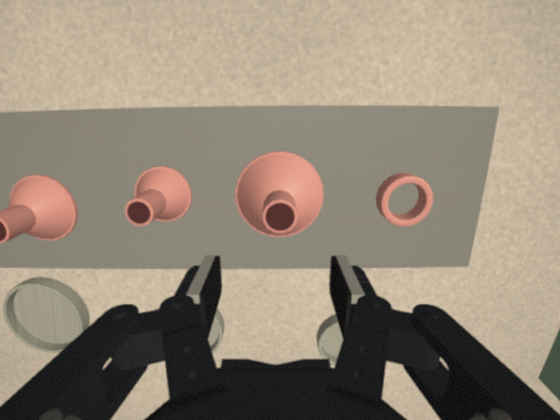

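The wrist view shows the XL neck at (280,214), between the open fingers. The wrist rim estimate agrees with the top one to about 3 mm, so I descend and grip.

Request:
{"name": "step_arm", "arguments": {
  "series": [0,0.004,0.03,0,0,0.004,0.06,0,0,0.004,0.09,0,0,0.004,0.111,0,0,0.004,0.111,0,0,0.004,0.111,0]
}}

```text
time_s: 2.15
tcp_pos: [0.4695, 0.1821, 0.041]
orientation: [-0.002, 3.141, 0.001]
contact_force: [-0.6, 0.0, 0.3]
grip_width: 0.649
```

Request:
{"name": "step_arm", "arguments": {
  "series": [0,0,0,0,0,0,0,0,0,0,0,0,0,0,0,0,0,0,0,0,0,0,0,0],
  "hand": -1,
  "newtons": 30
}}

```text
time_s: 2.9
tcp_pos: [0.4699, 0.1814, 0.0413]
orientation: [-0.0, 3.14, 0.001]
contact_force: [-1.5, -0.2, 5.9]
grip_width: 0.311
```

```bash
python3 - <<'E'
from h import *
im,cal=look("side","s1");go(.630,-.2545)
E
```

```text
t 2.95 tcp [0.4699 0.1814 0.0413] yaw_y 90.0 need [-1.601e-01 -4.359e-01 -1.000e-04] grip 0.318
```

View pics/s1.png

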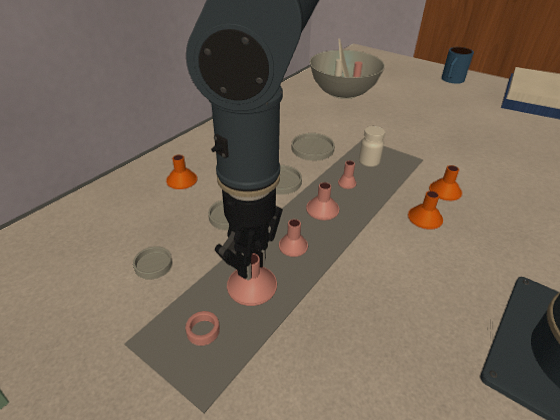

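Request:
{"name": "step_arm", "arguments": {
  "series": [0,0,-0.02,0,0,0,-0.05,0,0,0,-0.08,0,-0.016,-0.044,-0.1,0,-0.032,-0.088,-0.1,0,-0.048,-0.131,-0.1,0,-0.064,-0.174,-0.1,0,-0.08,-0.218,-0.1,0,-0.096,-0.262,-0.1,0,-0.112,-0.305,-0.1,0]
}}

```text
time_s: 4.2
tcp_pos: [0.5819, -0.1255, 0.1409]
orientation: [0.0, 3.141, 0.0]
contact_force: [0.9, 0.1, -0.4]
grip_width: 0.317
```

Request:
{"name": "step_arm", "arguments": {
  "series": [-0.016,-0.044,0,0,-0.032,-0.088,0,0,-0.044,-0.12,0,0,-0.048,-0.131,0,0,-0.048,-0.131,0,0,-0.048,-0.131,0,0]
}}

```text
time_s: 4.95
tcp_pos: [0.6295, -0.2529, 0.1404]
orientation: [0.003, -3.141, -0.002]
contact_force: [0.1, 0.6, -0.2]
grip_width: 0.319
```

```bash
python3 - <<'E'
from h import *
go(.630,-.2545)
im,cal=look("wrist","w2")
E
```

```text
t 4.95 tcp [ 0.6295 -0.2529  0.1404] yaw_y 90.1 need [-0.0005 -0.0016 -0.    ] grip 0.319
```

View pics/w2.png

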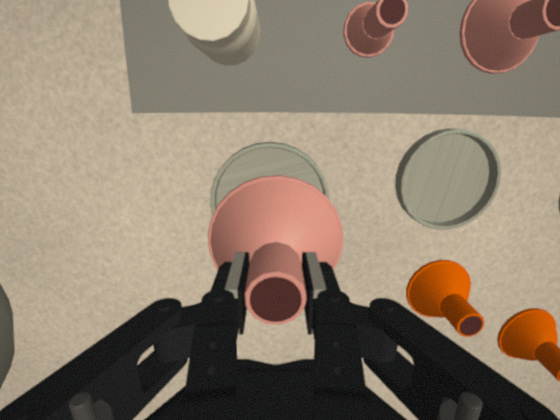

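The wrist view shows XL held upright, rim columns 208–343 and top row 177. The dish below it spans columns 211–328 with its top at row 142. I compare the two centres.

```bash
python3 - <<'E'
from h import *
cal=eyes.get_calibration("wrist")
a=[ray(cal,q,.1055)[:2] for q in((208,237),(343,237),(275,177))]
print("shield",(a[0][1]+a[1][1])/2,a[0][1]-a[1][1],a[2][0]+.043)
a=[ray(cal,q,.016)[:2] for q in((211,197),(328,197),(269,142))]
print("dish",(a[0][1]+a[1][1])/2,a[0][1]-a[1][1],a[2][0]+.055)
E
```

```text
shield -0.25421891721687434 -0.08498573579834115 0.6300238940430982
dish -0.2594758461670179 -0.10610447156135511 0.6302605277605452
```

Request:
{"name": "step_arm", "arguments": {
  "series": [0,-0.003,0.02,0,0,-0.003,0.045,0,0,-0.003,0.065,0,0,-0.003,0.078,0,0,-0.003,0.084,0,0,-0.003,0.089,0,0,-0.003,0.093,0,0,-0.003,0.0955,0,0,-0.003,0.0955,0]
}}

```text
time_s: 6.12
tcp_pos: [0.6295, -0.2579, 0.0448]
orientation: [0.0, -3.142, -0.0]
contact_force: [-0.4, -0.0, 0.3]
grip_width: 0.318
```

Request:
{"name": "step_arm", "arguments": {
  "series": [0,0,0.001,0,0,0,0.002,0,0,0,0.002,0]
}}

```text
time_s: 6.5
tcp_pos: [0.6295, -0.2578, 0.0427]
orientation: [0.0, -3.141, -0.0]
contact_force: [-0.4, -0.2, 0.3]
grip_width: 0.314
```

Request:
{"name": "step_arm", "arguments": {
  "series": [0,0,0,0,0,0,0,0,0,0,0,0,0,0,-0.02,0,0,0,-0.05,0,0,0,-0.09,0,0,0,-0.11,0,0,0,-0.11,0],
  "hand": 0.3
}}

```text
time_s: 7.5
tcp_pos: [0.6308, -0.2584, 0.1561]
orientation: [0.0, 3.137, -0.003]
contact_force: [0.4, 0.2, -1.0]
grip_width: 0.649
```

```bash
python3 - <<'E'
from h import *
go(.481,-.063);go(.4675,.0635)
im,cal=look("wrist","w3")
im,cal=look("top","t3")
E
```

```text
t 7.5 tcp [ 0.6308 -0.2584  0.1561] yaw_y 90.0 need [ 0.1498  0.1954 -0.001 ] grip 0.649
t 7.5 tcp [ 0.6308 -0.2584  0.1561] yaw_y 90.0 need [ 0.1633  0.3219 -0.0013] grip 0.649
```

View pics/w3.png

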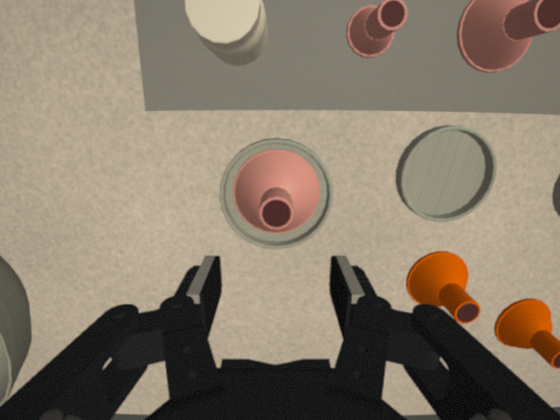

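XL sits centred in its dish: dish at (276,192), rim at (277,193). Next is L at (0.481, -0.063).

Request:
{"name": "step_arm", "arguments": {
  "series": [0.025,0.03,0,0,0.053,0.068,0,0,0.081,0.106,0,0,0.109,0.144,0,0,0.135,0.177,0,0,0.149,0.195,0,0,0.149,0.195,0,0,0.149,0.195,0,0,0.149,0.195,0,0]
}}

```text
time_s: 8.72
tcp_pos: [0.4809, -0.0638, 0.1525]
orientation: [-0.002, -3.141, 0.0]
contact_force: [-0.7, -0.5, 0.0]
grip_width: 0.65
```

```bash
python3 - <<'E'
from h import *
go(.481,-.063)
E
```

```text
t 8.72 tcp [ 0.4809 -0.0638  0.1525] yaw_y 89.9 need [-0.0001  0.0008 -0.    ] grip 0.65
```

Request:
{"name": "step_arm", "arguments": {
  "series": [0,0,0.03,0,0,0,0.06,0,0,0,0.09,0,0,0,0.114,0,0,0,0.114,0,0,0,0.114,0]
}}

```text
time_s: 9.48
tcp_pos: [0.481, -0.0633, 0.0393]
orientation: [0.001, 3.141, -0.0]
contact_force: [0.4, 0.5, -0.2]
grip_width: 0.649
```

Request:
{"name": "step_arm", "arguments": {
  "series": [0,0,0,0,0,0,0,0,0,0,0,0,0,0,0,0,0,0,0,0,0,0,0,0],
  "hand": -1
}}

```text
time_s: 10.22
tcp_pos: [0.4811, -0.063, 0.0397]
orientation: [-0.0, 3.14, -0.0]
contact_force: [-1.1, -0.5, 7.0]
grip_width: 0.293
```

```bash
python3 - <<'E'
from h import *
go(.608,-.091)
E
```

```text
t 10.22 tcp [ 0.4811 -0.063   0.0397] yaw_y 90.0 need [-0.1269 -0.028   0.0002] grip 0.293
```

Request:
{"name": "step_arm", "arguments": {
  "series": [0,0,-0.02,0,0,0,-0.05,0,-0.01,-0.003,-0.075,0,-0.04,-0.01,-0.08,0,-0.075,-0.017,-0.08,0,-0.105,-0.024,-0.08,0,-0.127,-0.0295,-0.08,0,-0.127,-0.0295,-0.08,0,-0.127,-0.0295,-0.08,0,-0.127,-0.0295,-0.08,0]
}}

```text
time_s: 11.48
tcp_pos: [0.6066, -0.0921, 0.119]
orientation: [0.001, -3.141, -0.0]
contact_force: [-0.7, 0.9, -0.5]
grip_width: 0.291
```

```bash
python3 - <<'E'
from h import *
go(.608,-.0925)
im,cal=look("wrist","w4")
E
```

```text
t 11.47 tcp [ 0.6066 -0.0921  0.119 ] yaw_y 90.0 need [-0.0014 -0.0004 -0.    ] grip 0.291
```

View pics/w4.png

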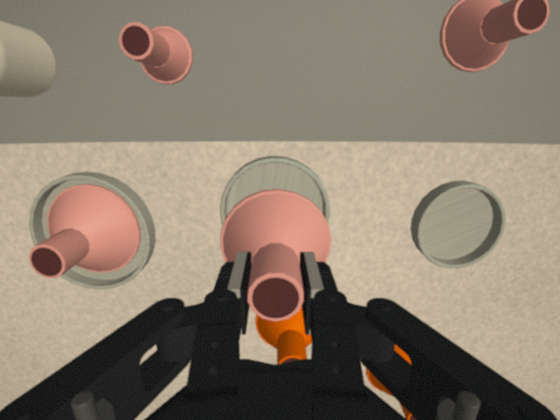

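L is held upright, rim columns 221–330, over its dish at columns 220–329, so they are aligned in y. I lower it and release.

Request:
{"name": "step_arm", "arguments": {
  "series": [-0.001,0,0.02,0,-0.001,0,0.045,0,-0.001,0,0.06,0,-0.001,0,0.068,0,-0.001,0,0.073,0,-0.001,0,0.076,0,-0.001,0,0.0775,0,-0.001,0,0.0775,0,-0.001,0,0.0775,0]
}}

```text
time_s: 12.65
tcp_pos: [0.6086, -0.0924, 0.0416]
orientation: [-0.0, 3.141, -0.0]
contact_force: [0.5, -0.3, -0.6]
grip_width: 0.294
```

Request:
{"name": "step_arm", "arguments": {
  "series": [0,0,0,0,0,0,0,0,0,0,0,0,0,0,-0.02,0,0,0,-0.05,0,0,0,-0.09,0,0,0,-0.11,0,0,0,-0.11,0],
  "hand": 0.3
}}

```text
time_s: 13.65
tcp_pos: [0.6095, -0.0925, 0.153]
orientation: [-0.0, 3.138, -0.001]
contact_force: [-0.4, -0.3, -0.7]
grip_width: 0.644
```

```bash
python3 - <<'E'
from h import *
go(.4675,.063)
E
```

```text
t 13.65 tcp [ 0.6095 -0.0925  0.153 ] yaw_y 90.0 need [ 0.142   0.1555 -0.0005] grip 0.644
```

Request:
{"name": "step_arm", "arguments": {
  "series": [0.025,0.027,0,0,0.055,0.061,0,0,0.085,0.095,0,0,0.115,0.128,0,0,0.141,0.156,0,0,0.141,0.156,0,0,0.141,0.156,0.02,0,0.141,0.156,0.04,0]
}}

```text
time_s: 14.65
tcp_pos: [0.4679, 0.063, 0.1104]
orientation: [0.0, 3.141, -0.0]
contact_force: [-0.5, 0.6, 0.4]
grip_width: 0.647
```

```bash
python3 - <<'E'
from h import *
go(.4675,.063)
E
```

```text
t 14.65 tcp [0.4679 0.063  0.1104] yaw_y 90.0 need [ 0.0004  0.     -0.    ] grip 0.647
```

Request:
{"name": "step_arm", "arguments": {
  "series": [0,0,0.03,0,0,0,0.06,0,0,0,0.075,0,0,0,0.075,0,0,0,0.075,0]
}}

```text
time_s: 15.28
tcp_pos: [0.4678, 0.0632, 0.0364]
orientation: [0.001, 3.141, -0.0]
contact_force: [0.3, -0.6, -0.1]
grip_width: 0.649
```

Request:
{"name": "step_arm", "arguments": {
  "series": [0,0,0,0,0,0,0,0,0,0,0,0,0,0,0,0,0,0,0,0,0,0,0,0],
  "hand": -1
}}

```text
time_s: 16.02
tcp_pos: [0.4679, 0.0636, 0.0369]
orientation: [-0.0, 3.14, 0.0]
contact_force: [-1.3, -0.8, 7.9]
grip_width: 0.268
```

```bash
python3 - <<'E'
from h import *
go(.623,.0735)
E
```

```text
t 16.02 tcp [0.4679 0.0636 0.0369] yaw_y 90.0 need [-0.1551  0.0099  0.0002] grip 0.268
```

Request:
{"name": "step_arm", "arguments": {
  "series": [0,0,-0.02,0,0,0,-0.05,0,-0.015,0.001,-0.075,0,-0.05,0.003,-0.08,0,-0.085,0.005,-0.08,0,-0.12,0.008,-0.08,0,-0.145,0.0095,-0.08,0,-0.155,0.0095,-0.08,0,-0.155,0.0095,-0.08,0,-0.155,0.0095,-0.08,0]
}}

```text
time_s: 17.27
tcp_pos: [0.6213, 0.073, 0.1163]
orientation: [0.0, -3.141, 0.0]
contact_force: [0.2, -0.2, -1.4]
grip_width: 0.27
```

```bash
python3 - <<'E'
from h import *
go(.623,.0735)
im,cal=look("wrist","w5")
E
```

```text
t 17.27 tcp [0.6213 0.073  0.1163] yaw_y 90.0 need [-0.0017  0.0005 -0.    ] grip 0.27
```

View pics/w5.png

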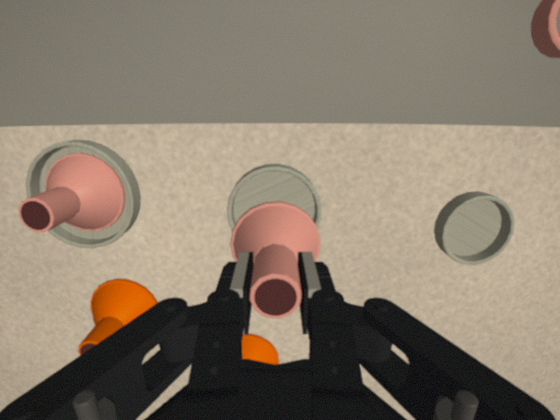

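M is held upright, rim columns 231–320, over its dish at columns 227–321, so it is aligned. L sits in its dish at (85,192). I lower M.

Request:
{"name": "step_arm", "arguments": {
  "series": [-0.001,0,0.02,0,-0.001,0,0.045,0,-0.001,0,0.06,0,-0.001,0,0.068,0,-0.001,0,0.073,0,-0.001,0,0.076,0,-0.001,0,0.0775,0,-0.001,0,0.0775,0,-0.001,0,0.0775,0]
}}

```text
time_s: 18.45
tcp_pos: [0.6236, 0.0731, 0.0391]
orientation: [-0.0, 3.141, 0.0]
contact_force: [0.8, -0.3, 0.5]
grip_width: 0.267
```

Request:
{"name": "step_arm", "arguments": {
  "series": [0,0,0,0,0,0,0,0,0,0,0,0,0,0,-0.02,0,0,0,-0.05,0,0,0,-0.09,0,0,0,-0.115,0,0,0,-0.115,0,0,0,-0.115,0],
  "hand": 0.3
}}

```text
time_s: 19.58
tcp_pos: [0.623, 0.0731, 0.1531]
orientation: [0.0, -3.141, 0.0]
contact_force: [0.4, -0.2, -0.0]
grip_width: 0.65
```

```bash
python3 - <<'E'
from h import *
go(.486,-.177)
E
```

```text
t 19.57 tcp [0.623  0.0731 0.1531] yaw_y 90.0 need [ 1.371e-01 -2.501e-01  2.000e-04] grip 0.65
```

Request:
{"name": "step_arm", "arguments": {
  "series": [0.02,-0.036,0,0,0.044,-0.08,0,0,0.068,-0.124,0,0,0.092,-0.168,0,0,0.116,-0.212,0,0,0.132,-0.24,0,0,0.137,-0.25,0,0,0.137,-0.25,0.02,0,0.137,-0.25,0.04,0,0.137,-0.25,0.04,0]
}}

```text
time_s: 20.82
tcp_pos: [0.486, -0.1755, 0.1122]
orientation: [0.003, -3.138, -0.002]
contact_force: [-0.7, -1.1, 0.0]
grip_width: 0.651
```

```bash
python3 - <<'E'
from h import *
go(.486,-.177)
im,cal=look("wrist","w6")
f=cv2.GaussianBlur(im,(3,3),0).astype(int);b,g,r=f[:,:,0],f[:,:,1],f[:,:,2]
for c in blobs((r>1.25*g)&(g<1.5*b),300):
    P=onplane(cal,c,.0055);(x,y),rad=cv2.minEnclosingCircle(P);print(cv2.boundingRect(c),np.round([x,y,2*rad],4))
E
```

```text
t 20.82 tcp [ 0.486  -0.1755  0.1122] yaw_y 90.1 need [ 0.     -0.0015 -0.    ] grip 0.651
(207, 316, 29, 53) [ 0.6277 -0.2366  0.0653]
(489, 313, 71, 76) [0.652  0.1032 0.1342]
(325, 307, 19, 45) [ 0.6113 -0.1149  0.0537]
(249, 184, 49, 61) [ 0.4914 -0.1788  0.0554]
```

View pics/w6.png

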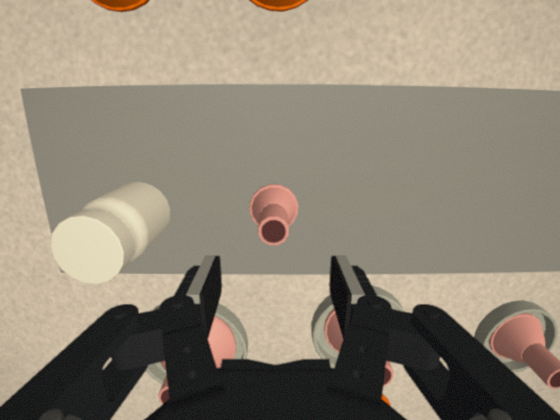

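The S neck is at (273,231), centred between the fingers (about 275), and the jar is clear at left. I descend.

Request:
{"name": "step_arm", "arguments": {
  "series": [0,0,0.03,0,0,0,0.06,0,0,0,0.0785,0,0,0,0.0785,0,0,0,0.0785,0]
}}

```text
time_s: 21.5
tcp_pos: [0.4873, -0.1768, 0.0362]
orientation: [-0.001, 3.14, -0.0]
contact_force: [0.6, 0.1, 0.4]
grip_width: 0.653
```

Request:
{"name": "step_arm", "arguments": {
  "series": [0,0,0,0,0,0,0,0,0,0,0,0,0,0,0,0,0,0,0,0,0,0,0,0],
  "hand": -1
}}

```text
time_s: 22.25
tcp_pos: [0.487, -0.177, 0.0361]
orientation: [-0.0, 3.14, -0.0]
contact_force: [-0.6, 0.5, 6.2]
grip_width: 0.249
```

```bash
python3 - <<'E'
from h import *
go(.639,.251)
E
```

```text
t 22.25 tcp [ 0.487  -0.177   0.0361] yaw_y 90.0 need [-1.520e-01  4.279e-01  1.000e-04] grip 0.249
```

Request:
{"name": "step_arm", "arguments": {
  "series": [0,0,-0.02,0,0,0,-0.05,0,0,0,-0.08,0,-0.012,0.034,-0.1,0,-0.027,0.076,-0.1,0,-0.042,0.118,-0.1,0,-0.057,0.16,-0.1,0,-0.072,0.203,-0.1,0,-0.087,0.245,-0.1,0,-0.102,0.287,-0.1,0]
}}

```text
time_s: 23.5
tcp_pos: [0.5888, 0.1115, 0.1356]
orientation: [-0.0, 3.141, -0.0]
contact_force: [-0.1, 0.2, -0.7]
grip_width: 0.242
```

Request:
{"name": "step_arm", "arguments": {
  "series": [-0.015,0.042,0,0,-0.03,0.084,0,0,-0.044,0.125,0,0,-0.05,0.14,0,0,-0.05,0.14,0,0,-0.05,0.14,0.02,0,-0.05,0.14,0.02,0]
}}

```text
time_s: 24.38
tcp_pos: [0.6375, 0.2473, 0.1142]
orientation: [-0.003, -3.139, 0.004]
contact_force: [0.1, -0.2, -0.3]
grip_width: 0.242
```

```bash
python3 - <<'E'
from h import *
go(.639,.251)
im,cal=look("wrist","w7")
E
```

```text
t 24.38 tcp [0.6375 0.2473 0.1142] yaw_y 89.9 need [-0.0015  0.0037 -0.    ] grip 0.242
```

View pics/w7.png

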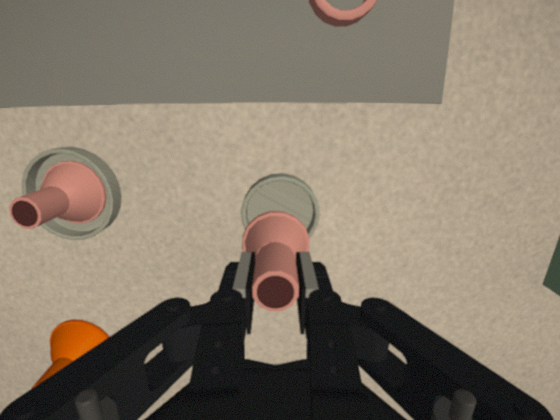

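M sits well in its dish at (70,192). The S dish is centred at column 280 and held S at 275, so S is about 4 mm short while the arm is still settling. I lower partway and recheck.

Request:
{"name": "step_arm", "arguments": {
  "series": [-0.001,0.001,0.02,0,-0.001,0.001,0.035,0,-0.001,0.001,0.035,0,-0.001,0.001,0.035,0]
}}

```text
time_s: 24.92
tcp_pos: [0.6395, 0.2512, 0.0803]
orientation: [0.0, -3.142, 0.0]
contact_force: [-0.3, 0.6, -0.0]
grip_width: 0.249
```

```bash
python3 - <<'E'
from h import *
go(.639,.251)
E
```

```text
t 24.93 tcp [0.6395 0.2512 0.0803] yaw_y 90.0 need [ 0.0005 -0.0002  0.    ] grip 0.249
```

Request:
{"name": "step_arm", "arguments": {
  "series": [0,0,0.015,0,0,0,0.028,0,0,0,0.035,0,0,0,0.039,0,0,0,0.0415,0,0,0,0.0415,0,0,0,0.0415,0]
}}

```text
time_s: 25.8
tcp_pos: [0.6396, 0.2512, 0.0391]
orientation: [-0.0, 3.141, 0.0]
contact_force: [-0.0, 0.1, -0.9]
grip_width: 0.246
```

Request:
{"name": "step_arm", "arguments": {
  "series": [0,0,0,0,0,0,0,0,0,0,0,0,0,0,-0.02,0,0,0,-0.05,0,0,0,-0.09,0,0,0,-0.13,0,0,0,-0.15,0,0,0,-0.15,0],
  "hand": 0.3
}}

```text
time_s: 26.92
tcp_pos: [0.6405, 0.2516, 0.1921]
orientation: [-0.0, 3.137, 0.003]
contact_force: [0.2, 0.1, 0.4]
grip_width: 0.651
```

Request:
{"name": "step_arm", "arguments": {
  "series": [0.03,0.04,0,0,0.06,0.09,0,0,0.1,0.14,0,0,0.14,0.18,0,0,0.18,0.22,0,0,0.2,0.25,0,0,0.2,0.25,0,0]
}}

```text
time_s: 27.8
tcp_pos: [0.4356, 0.5042, 0.1879]
orientation: [0.01, -3.139, -0.001]
contact_force: [0.5, -0.5, 0.3]
grip_width: 0.649
```

```bash
python3 - <<'E'
from h import *
im,cal=look("top","t8")
f=cv2.GaussianBlur(im,(3,3),0).astype(int);b,g,r=f[:,:,0],f[:,:,1],f[:,:,2]
for c in blobs((r>1.25*g)&(g<1.5*b),60):
    P=onplane(cal,c,.0065);(x,y),rad=cv2.minEnclosingCircle(P)
    print("pink",cv2.boundingRect(c),np.round([x,y,2*rad],4))
t=cv2.resize(im[60:300,90:460],None,fx=2.1,fy=2.1,interpolation=cv2.INTER_CUBIC)
cv2.imwrite("pics/t8c.png",t)
look("side","s8")
E
```

```text
pink (393, 302, 34, 35) [ 0.2982 -0.2871  0.0745]
pink (340, 302, 33, 34) [ 0.3008 -0.1711  0.0714]
pink (124, 228, 25, 23) [0.4723 0.2995 0.0529]
pink (302, 161, 31, 31) [ 0.6086 -0.0907  0.0683]
pink (230, 158, 24, 24) [0.6232 0.0748 0.0536]
pink (148, 153, 21, 19) [0.6416 0.2573 0.0494]
pink (373, 148, 38, 39) [ 0.6291 -0.256   0.0851]
pink (294, 107, 32, 32) [ 0.729  -0.076   0.0715]
pink (240, 78, 32, 33) [0.7928 0.0446 0.0732]
```

View pics/t8c.png

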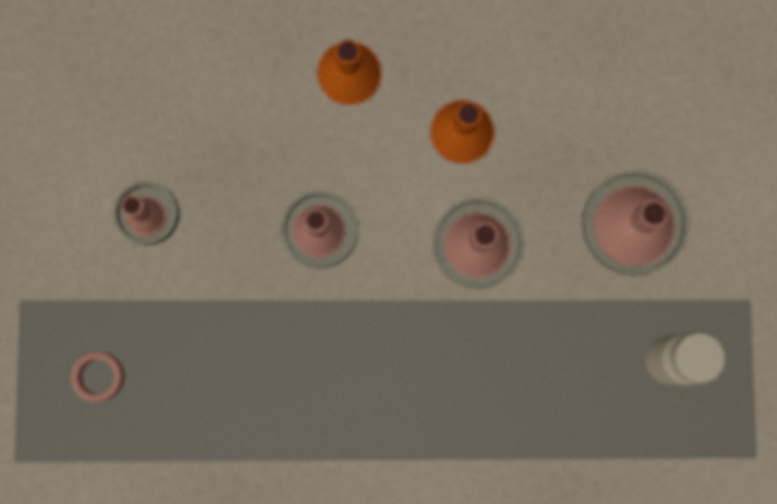

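View pics/s8.png

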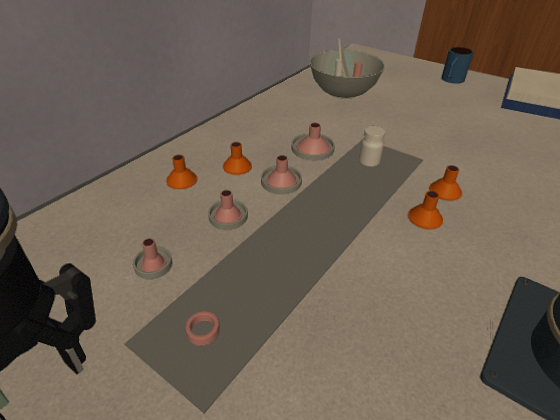

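All four pink shields stand upright inside their dishes, with crop centres within about 3 px of the dish centres: S (150,214), M (319,230), L (477,244), XL (634,226). The ring and jar have not moved, and the arm is clear. I hand in.

```bash
python3 - <<'E'
from h import *
from rig import robot
print("S from hole",np.round(ray(eyes.get_calibration("top"),(90+132/2.1,60+205/2.1),.060),4))
print(robot.hand_in())
E
```

```text
S from hole [0.6378 0.2522 0.06  ]
the job is handed in; nothing more can be done
None
```

I placed all four pink shields in their matching dishes, let them go, and handed the job in at about 28 s of the 96 s allowed. The hand-in reports no verdict.

**Placement:** the last top and side pictures show every shield upright inside its dish's walls. Measured centres are within about 2 mm of the dish centres.

**One disagreement:** the outline fit for the smallest shield was about 6 mm off in y. Its neck distorts that fit: it gave 49 mm across for a 42 mm rim. The neck-hole measurement put the same shield within 2 mm of its dish centre, and the picture agrees.

**Other things in the scene:** the screw ring measured the same before and after. The jar looked unmoved, and I left the orange lookalikes alone. The arm ended clear of everything.

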